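Pile the sewing notions on their stands

TASK

Tidy the cutting mat by piling the notions on their two low wooden stands. On the rectangular stand goes the big white case with the small white case on top of it; on the round stand goes the big metal tin, then the small tin on it, then the wooden thread reel standing upright on the small tin. Centre each piece on what is below it, keep the cases square with the rectangular stand, let go of everything, and leave the mug and the tape measure where they are.

Things in the scene. Friction and masses are not known exactly. Their poses are not given: they have to be found in the camera images.
- rect_stand_top (a point): Centre of the top face of the rectangular stand, a fixed flat board of brown wood with a cork inlay, no rim: 104 mm (its x) by 76 mm (its y), 6 mm thick, lying on a 3 mm cutting mat, so this point is 9 mm above the work surface. z up.
- round_stand_top (a point): Centre of the top face of the round stand, a fixed flat disc of the same wood and cork, no rim: 84 mm in diameter, 6 mm thick, on the same mat (top 9 mm above the work surface). z up.
- big_case_mid (a point): Centre (half-way up) of the big white plastic case, a closed flat-topped box with a thin grey seam and a grey catch: 84 mm (its x) by 56 mm (its y) by 44 mm high; starts upright on the mat (its underside 3 mm above the work surface). About 160 g.
- small_case_mid (a point): Centre (half-way up) of the small white plastic case, the same make: 60 mm (its x) by 40 mm (its y) by 28 mm high; starts upright on the mat. About 70 g.
- big_tin_mid (a point): Centre (half-way up) of the big round metal tin, a closed flat-topped cylinder: 64 mm in diameter, 40 mm high; starts upright on the mat. About 140 g.
- small_tin_mid (a point): Centre (half-way up) of the small round metal tin, a closed flat-topped cylinder: 44 mm in diameter, 30 mm high; starts upright on the mat. About 60 g.
- reel_mid (a point): Centre (half-way up) of the empty wooden thread reel: two flanges 32 mm in diameter and 6 mm thick at the ends of a 20 mm core, 38 mm high in all; starts standing on one flange on the mat, its axis (z) upright. About 30 g.
- mug_mid (a point): Centre (half-way up) of a blue ceramic mug, 76 mm in diameter at the rim and 85 mm high, its handle towards its own +y; loose, stands on the mat. To be left alone.
- tape_mid (a point): Centre of a black tape-measure case with an orange disc on top, 62 by 58 by 32 mm, a short steel tongue sticking out towards its own +x; loose, lies on the mat. To be left alone.

How it is judged:
By the outcome, as a careful person would: the job done as asked, in the order asked, and still so for the second after the job is handed in, with the robot touching nothing.
It also fails if it takes over 134 s, if anything falls off the work surface, if the arm or the gripper's body presses on something with over 40 N, if the wrist force passes 120 N, or if a joint passes its speed limit or range.

ROBOT

A 6-joint arm with a two-finger parallel gripper is mounted at the origin on the work surface. World frame = base frame: x ahead of the robot, y to its left, z up, the work surface at z = 0. Lengths are in m, angles in rad, forces in N, time in s.
With the tool pointing down it reaches from about 0.325 to 0.775 m from the base axis. Payload 5.5 kg.
Tool frame: the origin (TCP) lies on the centre line of the jaws, within the pads' length; the fingertips stand 22 mm ahead of it and the grasp point (between the pads) lies 3 mm ahead of it (tcp_to_tips is the distance from the TCP to the fingertips, in m); z points along the fingers, y is the line along which they close (so a half turn about z gives the same grasp; the last joint's range is limited). The gripper opens to 85 mm and grips with 20 to 120 N. Pads are 22 mm wide; open, the fingers measure 114 mm over their backs; the gripper's body (76 mm by 85 mm) begins 54 mm behind the grasp point. The pads swing forward as they close: fully open they stand 13 mm farther back than shut.
Start: joints at [-1.342, 0.091, 1.231, -0, 1.82, -0.057], TCP at [0.169, -0.576, 0.226] pointing down, gripper open.
Joint ranges: [-2.87, 2.87], [-0.86, 2.18], [0.17, 2.46], [-1.51, 4.65], [0.06, 2.69], [-2.65, 2.65]. Speed limits (rad/s): [2.57, 2.57, 3.01, 3.14, 3.14, 3.14].

INTERFACE

Orientations are given as a unit quaternion [w, x, y, z].
In Python, from cell import * gives the robot as it stands.
- The arm moves only by the tool arm_command, never from a script. Its argument "targets" is one flat list of numbers, 6 for each row, row after row: the shift along the world's x, y, z normalised to -1 to 1, where 1 is 25 mm, then the turn, a rotation vector about the world's x, y, z normalised to -1 to 1, where 1 is 0.12 rad. A call has 1 to 5 rows; each row shifts and turns the commanded pose from where the row before left it; what a row does not reach is not made up. A row lasts 1/12 s, in which the tool goes at most 41.7 mm and 7.16 degrees, less where a joint would pass 70% of its speed; a pose out of reach is approached as far as the arm can. A call with a number of a shift or a turn outside -1 to 1 is refused whole. A call with a gripper value outside its range is refused whole. "gripper" is the gripper's target within -1 to 1 (fully open at 1, half-way at 0, shut at -1), set as the call begins (left out, the last holds). The fingers move at their own pace and stop on an object; "force" is the grip in N (left out, the last holds). Time passes only in rows, so rows that do not move let the fingers close. It gives the time, the measured TCP pose, the force, the opening and the grip force at its end, in the units of the state.
- get_state(): the state, without advancing time (a new reading comes with each control period).
- camera(name): name is "side" or "top"; returns the picture (400x640x3 uint8, red, green, blue); there is no depth.
- camera_params(name): a dict with "fx", "fy", "cx", "cy" (pixels), "extrinsics" (4x4, takes a point from world to camera coordinates). Camera axes: x right, y up, looking along -z (the intrinsics and any distortion apply to the point x, -y, -z); pixel columns grow to the right and rows downward; lengths in m; the calibration is good to about 2 mm. A picture is of the moment at which its call begins. camera_params takes no time and is no camera call.
- job_done(): hands the job in; it is judged then, once.
The state is a dict: "clock": time; "q": joint angles; "joint_vel": joint speeds; "joint_efforts": joint torques, N m; "tcp_pos": TCP position; "eef_rot": TCP orientation; "contact_force": force on the tool from outside, world axes, zero at the start; "ft_torque": the same for the moment, N m; "opening": opening from 0.0 (shut) to 1.0 (fully open); "grip_force": force on a finger pad.
Only numpy, scipy, OpenCV 4.12 (cv2) and the standard library are available. Lean on these libraries where they do the work, as an engineer would, in place of code of your own. Each camera call takes 0.05 s, during which the arm holds its last target. There are 200 camera calls.

## Working session

There is one attempt and no reset: what is moved stays moved. The work goes in short steps, Python scripts to look and compute and a tool call to move; the robot and the scene stay as the last step left them, time stands still between calls to the robot, and variables do not carry over. Pictures are saved under pics/ and viewed, at most 14 in all, crops included, and the job is handed in when it is done.

Besides the shell and the picture viewer there is one more tool, called by a JSON object that holds its "op" and its "data". arm_command: Moves the arm, as the interface text tells. Its arguments: {"type":"object","properties":{"targets":{"type":"array"},"gripper":{"type":"number"},"force":{"type":"number"}},"required":["targets"]}

```bash
mkdir -p pics; ls; python3 - <<'E'
from cell import *
import cv2
for n in("top","side"):
    cv2.imwrite(f"pics/{n}0.png",camera(n)[:,:,::-1]); p=camera_params(n); print(n,{k:(v if k!='extrinsics' else [[round(float(a),4) for a in r] for r in v]) for k,v in p.items()})
print(get_state())
E
```

```text
pics
top {'fx': 375.6582757246681, 'fy': 375.6582757246681, 'cx': 311.8005769923832, 'cy': 198.89491191157964, 'extrinsics': [[0.013, -0.9999, -0.0082, -0.0092], [0.984, 0.0113, 0.1779, -0.5055], [-0.1778, -0.0104, 0.984, -1.0118], [0.0, 0.0, 0.0, 1.0]]}
side {'fx': 403.4628530639612, 'fy': 403.4628530639612, 'cx': 317.84824658454033, 'cy': 195.12589220156016, 'extrinsics': [[-0.9874, -0.1573, 0.0178, 0.4973], [0.1273, -0.7217, 0.6805, -0.1094], [-0.0942, 0.6741, 0.7326, -1.0569], [0.0, 0.0, 0.0, 1.0]]}
{'clock': 0.1, 'q': array([-1.34167446e+00,  9.18074282e-02,  1.23179407e+00,  1.79535304e-05,
        1.81978693e+00, -5.66961648e-02]), 'joint_vel': array([-1.87359586e-05, -2.76712606e-03, -4.27589963e-03, -1.55218228e-04,
        1.40030946e-03, -6.75304034e-04]), 'joint_efforts': array([ 3.15931415e-03, -4.60217071e+01, -4.19218969e+01,  1.94669616e-05,
        1.06557598e-02, -1.59617531e-05]), 'tcp_pos': array([ 0.16911178, -0.57539996,  0.2252335 ]), 'eef_rot': array([-8.95300756e-04,  9.89805161e-01,  1.42425196e-01, -6.86438732e-05]), 'contact_force': array([-0.70587741, -0.40095331, -0.06099243]), 'ft_torque': array([-0.04645916, -0.01573646,  0.03965987]), 'grip_force': 0.0, 'opening': 0.9994341374353438}
```

View pics/top0.png

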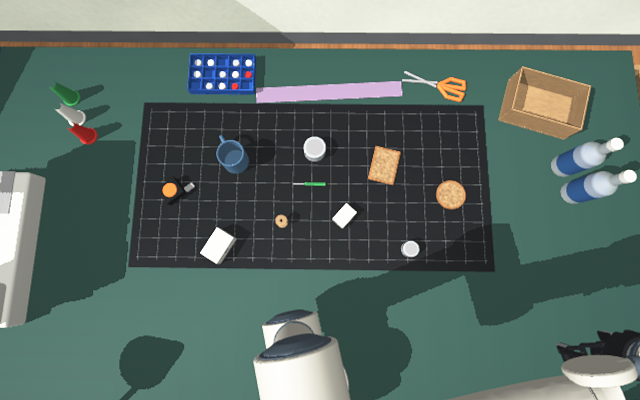

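View pics/side0.png

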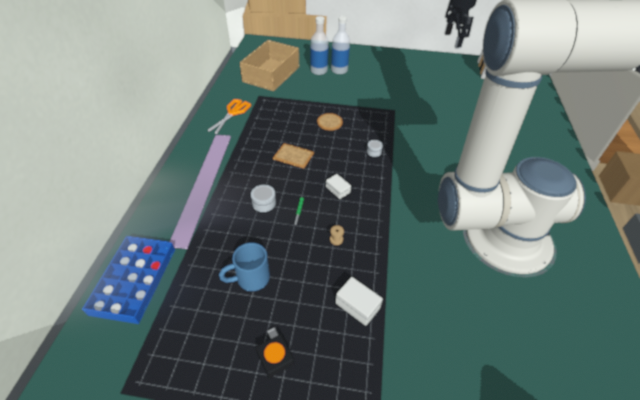

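The top view shows the big case at (218,245), small case (345,215), big tin (315,148), small tin (410,248), reel (281,221), rectangular stand (384,165) and round stand (451,194). The mug is at (232,155), the tape at (172,190), and a green pen lies at (315,184). The side view agrees.

```bash
cat > h.py <<'E'
from cell import *
import cv2, numpy as np
def cam(n):
    p=camera_params(n);E=np.array(p["extrinsics"]);return p,E[:3,:3],E[:3,3]
def cast(n,uv,z):
    p,R,t=cam(n);uv=np.atleast_2d(uv).astype(float)
    d=np.c_[(uv[:,0]-p["cx"])/p["fx"],-(uv[:,1]-p["cy"])/p["fy"],-np.ones(len(uv))]@R
    C=-R.T@t;return (C+d*((z-C[2])/d[:,2])[:,None])[:,:2]
def proj(n,X):
    p,R,t=cam(n);c=R@np.asarray(X)+t
    return p["cx"]+p["fx"]*c[0]/-c[2],p["cy"]+p["fy"]*c[1]/c[2]
def blob(img,f,c,r,z,n):
    """subpixel metric contour of mask f(img) nearest c, within radius r px"""
    K=4;x,y=int(c[0]),int(c[1]);x0,y0=max(x-r,0),max(y-r,0);im=img[y0:y+r,x0:x+r]
    im=cv2.resize(im,None,fx=K,fy=K,interpolation=cv2.INTER_CUBIC)
    m=f(im.astype(int)).astype(np.uint8)
    cs,_=cv2.findContours(m,cv2.RETR_EXTERNAL,cv2.CHAIN_APPROX_NONE)
    k=max(cs,key=cv2.contourArea)[:,0].astype(float)
    uv=(k+.5)/K-.5+[x0,y0]
    P=cast(n,uv,z);return uv,P
def rect(P):
    c,s,a=cv2.minAreaRect((P*1000).astype(np.float32))
    if s[0]<s[1]: s=s[::-1];a+=90
    a=(a+90)%180-90
    return np.round(c,1),np.round(s,1),round(a,1)
def circ(P):
    c,r=cv2.minEnclosingCircle((P*1000).astype(np.float32));e=cv2.fitEllipse((P*1000).astype(np.float32))
    return np.round(c,1),round(2*r,1),np.round(e[0],1),np.round(e[1],1)
E
python3 - <<'E'
from h import *
t=camera("top");s=camera("side")
v=[]
def lum(x,y,r=14): return cv2.resize(t[y-r:y+r,x-r:x+r],(196,196),interpolation=cv2.INTER_NEAREST)
a=[lum(*c) for c in((218,245),(345,215),(315,148),(410,248),(281,221),(384,165),(451,194))]
L=cv2.resize
def ls(x,y,r=25): return cv2.resize(s[y-r:y+r,x-r:x+r],(196,196),interpolation=cv2.INTER_NEAREST)
b=[ls(*c) for c in((359,300),(338,186),(263,198),(375,148))]
cv2.imwrite("pics/z1.png",np.vstack([np.hstack(a[:4]),np.hstack(a[4:]+[a[0]*0]),np.hstack(b)])[:,:,::-1])
E
```

```text
(no output)
```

View pics/z1.png

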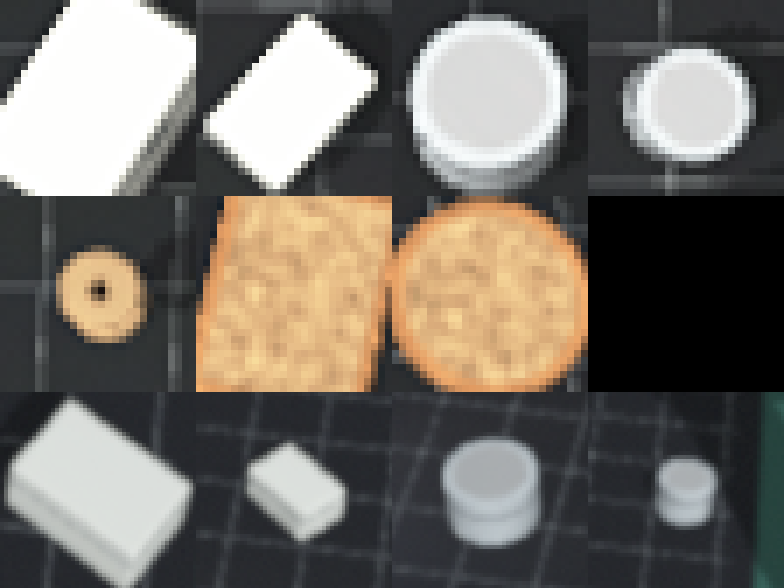

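The crops show clean white case tops in the top view. The tin lids are a warm grey disc inside a bluish rim, the reel has a dark centre hole, and the stands have a clear orange edge.

```bash
cat > meas.py <<'E'
from h import *
t=camera("top")
white=lambda i:i.min(2)>200
lid=lambda i:(i.min(2)>150)&(i[...,2]-i[...,0]<9)
brown=lambda i:(i[...,0]-i[...,2]>40)
B=lambda f,c,r,z:blob(t,f,c,r,z,"top")[1]
print("bigcase",rect(B(white,(218,245),26,.047)))
print("smallcase",rect(B(white,(345,215),20,.031)))
print("rect",rect(B(brown,(384,165),28,.009)))
print("round",circ(B(brown,(451,194),28,.009)))
print("bigtin lid",circ(B(lid,(315,148),16,.043)))
print("smalltin lid",circ(B(lid,(410,248),14,.033)))
print("bigtin all",circ(B(lambda i:i.min(2)>200,(315,148),16,.043)))
print("smalltin all",circ(B(lambda i:i.min(2)>205,(410,248),14,.033)))
print("reel",circ(B(brown,(281,221),12,.041)))
blue=lambda i:(i[...,2]-i[...,0]>40); print("mug",circ(B(blue,(232,155),24,.088)))
org=lambda i:(i[...,0]-i[...,2]>90); print("tape",circ(B(org,(172,190),14,.035)))
s=camera("side");S=lambda f,c,r,z:blob(s,f,c,r,z,"side")[1]
print("side rect",rect(S(brown,(293,156),30,.009)));print("side round",circ(S(brown,(330,122),22,.009)))
print("side reel top",circ(S(brown,(337,227),12,.041)))
E
python3 meas.py
```

```text
bigcase (array([373.6, 258.5]), array([84.3, 56.3]), -30.7)
smallcase (array([462.4, -94.3]), array([62. , 40.3]), -41.4)
rect (array([ 617. , -214.4]), array([107.6,  79.4]), -13.5)
round (array([ 529.9, -406.1]), 88.8, array([ 530.4, -405.8]), array([85.7, 87.6]))
bigtin lid (array([655. ,  -6.5]), 73.7, array([656.5,  -7.2]), array([61.9, 71.2]))
smalltin lid (array([ 371.3, -276.2]), 50.2, array([ 370.9, -277.3]), array([42.6, 48.6]))
bigtin all (array([658.2,  -6.4]), 65.9, array([658.7,  -7.4]), array([61.4, 63.2]))
smalltin all (array([ 370.7, -278. ]), 45.1, array([ 371.3, -278.3]), array([41.5, 43. ]))
reel (array([443.2,  82.3]), 38.8, array([443.3,  82.2]), array([33.1, 38.1]))
mug (array([624.3, 224.3]), 122.8, array([621.2, 223.9]), array([ 72.7, 106.1]))
tape (array([530.1, 406.1]), 43.2, array([530.1, 405.9]), array([41.5, 42. ]))
side rect (array([ 614.3, -207.3]), array([110.3,  87.5]), -13.7)
side round (array([ 527.9, -397.7]), 99.8, array([ 527.3, -397.6]), array([87.5, 98.4]))
side reel top (array([444.3,  94.5]), 48.8, array([442.4,  93.4]), array([34.9, 46.6]))
```

Measured sizes agree with the given ones. I'm driving to the big case with tool x at yaw 149.3°, along its long side.

{"op": "arm_command", "data": {"targets": [0.8,1,0,0,0,0.57,0.8,1,0,0,0,0.57,0.8,1,0,0,0,0.57,0.8,1,0,0,0,0.57,0.8,1,0,0,0,0.57], "gripper": 1}}

```text
clock: 0.72
tcp_pos: [0.2698, -0.4494, 0.2262]
eef_rot: [0.0, 0.951, 0.31, 0.0]
contact_force: [0.0, -0.1, -0.4]
opening: 1.0
grip_force: 0.0
```

{"op": "arm_command", "data": {"targets": [0.8,1,0,0,0,0.57,0.8,1,0,0,0,0.57,0.8,1,0,0,0,0.57,0.8,1,0,0,0,0.57,0.8,1,0,0,0,0.57]}}

```text
clock: 1.13
tcp_pos: [0.3699, -0.3243, 0.2264]
eef_rot: [0.0, 0.884, 0.468, 0.0]
contact_force: [0.2, -0.6, 0.1]
opening: 1.003
grip_force: 0.0
```

{"op": "arm_command", "data": {"targets": [0.8,1,0,0,0,0.57,0.8,1,0,0,0,0.57,0.8,1,0,0,0,0.57,0.8,1,0,0,0,0.57,0.8,1,0,0,0,0.57]}}

```text
clock: 1.55
tcp_pos: [0.4699, -0.1992, 0.2264]
eef_rot: [0.0, 0.791, 0.611, 0.0]
contact_force: [0.6, -0.5, 0.4]
opening: 1.005
grip_force: 0.0
```

{"op": "arm_command", "data": {"targets": [-0.2,1,0,0,0,0.57,-0.2,1,0,0,0,0.57,-0.2,1,0,0,0,0.57,-0.2,1,0,0,0,0.57,-0.2,1,0,0,0,0.57]}}

```text
clock: 1.97
tcp_pos: [0.4438, -0.0745, 0.2263]
eef_rot: [0.0, 0.676, 0.737, 0.0]
contact_force: [-0.2, 0.1, 0.3]
opening: 0.999
grip_force: 0.0
```

{"op": "arm_command", "data": {"targets": [-0.2,1,0,0,0,0.57,-0.2,1,0,0,0,0.57,-0.2,1,0,0,0,0.57,-0.2,1,0,0,0,0.57,-0.2,1,0,0,0,0.57]}}

```text
clock: 2.38
tcp_pos: [0.4187, 0.0504, 0.2264]
eef_rot: [0.0, 0.541, 0.841, 0.0]
contact_force: [0.3, 0.6, -0.9]
opening: 0.999
grip_force: 0.0
```

{"op": "arm_command", "data": {"targets": [-0.2,1,0,0,0,0.57,-0.2,1,0,0,0,0.57,-0.2,1,0,0,0,0.57,-0.2,1,0,0,0,0.57,-0.2,1,0,0,0,0.57]}}

```text
clock: 2.8
tcp_pos: [0.3937, 0.1755, 0.2264]
eef_rot: [0.0, 0.39, 0.921, 0.0]
contact_force: [0.1, 0.2, 0.1]
opening: 1.0
grip_force: 0.0
```

{"op": "arm_command", "data": {"targets": [-0.2,1,0,0,0,0.57,-0.2,1,0,0,0,0.57,-0.2,1,0,0,0,0.57,0,0,0,0,0,0,0,0,0,0,0,0]}}

```text
clock: 3.22
tcp_pos: [0.3787, 0.2501, 0.2261]
eef_rot: [-0.0, 0.294, 0.956, -0.0]
contact_force: [0.3, 0.1, -0.0]
opening: 1.004
grip_force: 0.0
```

{"op": "arm_command", "data": {"targets": [-0.2,0.34,-0.8,0,0,0.51,0,0,-1,0,0,0,0,0,-1,0,0,0,0,0,-1,0,0,0,0,0,-1,0,0,0]}}

```text
clock: 3.63
tcp_pos: [0.3745, 0.2567, 0.1054]
eef_rot: [0.0, 0.267, 0.964, 0.0]
contact_force: [0.4, 0.3, -0.1]
opening: 0.998
grip_force: 0.0
```

{"op": "arm_command", "data": {"targets": [0,0,-1,0,0,0,0,0,-1,0,0,0,0,0,-0.84,0,0,0,0,0,0,0,0,0,0,0,0,0,0,0]}}

```text
clock: 4.05
tcp_pos: [0.3738, 0.2566, 0.0346]
eef_rot: [-0.001, 0.266, 0.964, -0.001]
contact_force: [-0.5, 0.2, 0.8]
opening: 1.003
grip_force: 0.0
```

{"op": "arm_command", "data": {"targets": [0,0,0,0,0,0,0,0,0,0,0,0,0,0,0,0,0,0,0,0,0,0,0,0,0,0,0,0,0,0], "gripper": -1, "force": 40}}

```text
clock: 4.47
tcp_pos: [0.376, 0.2569, 0.0429]
eef_rot: [0.003, 0.266, 0.964, -0.0]
contact_force: [-14.5, -17.3, 47.6]
opening: 0.375
grip_force: 39.7
```

{"op": "arm_command", "data": {"targets": [0,0,0,0,0,0,0,0,0,0,0,0,0,0,0,0,0,0]}}

```text
clock: 4.72
tcp_pos: [0.3765, 0.2566, 0.0441]
eef_rot: [0.003, 0.266, 0.964, 0.0]
contact_force: [-15.1, -18.2, 40.2]
opening: 0.32
grip_force: 40.9
```

```bash
python3 - <<'E'
from h import *
s=camera("side");t=camera("top");print(get_state()["opening"],get_state()["contact_force"])
a=cv2.resize(s[200:350,270:430],(640,600),interpolation=cv2.INTER_CUBIC)[:, :400]
b=cv2.resize(t[195:295,170:270],(400,400),interpolation=cv2.INTER_CUBIC)
cv2.imwrite("pics/g1.png",np.hstack([cv2.resize(s[220:340,290:430],(400,343)),b[:343]])[:,:,::-1])
E
```

```text
0.3188433862448189 [-14.57039308 -18.25618863  40.24466622]
```

View pics/g1.png

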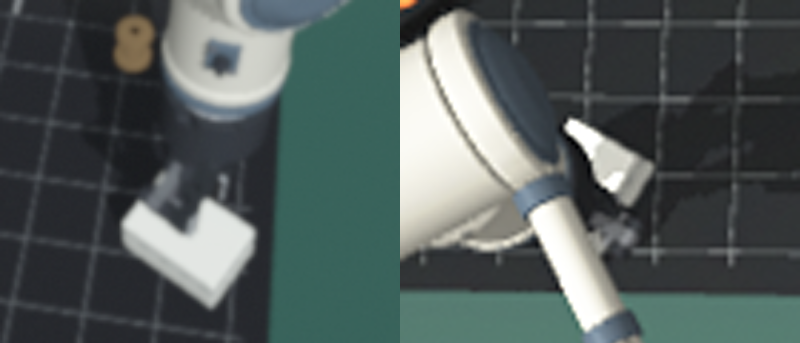

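The side crop shows the gripper near the upper corner of the case instead of astride it. I'm checking the geometry with projections before going on.

```bash
python3 - <<'E'
from h import *
for P in([.3736,.2585,.047],[.3765,.2566,.022],[.3765,.2566,.1],[.4624,-.0943,.031],[.443,.082,.041],[.371,-.278,.033],[.6585,-.007,.043],[.617,-.2145,.009]):
    print(P,np.round(proj("top",P),1),np.round(proj("side",P),1))
s=cv2.imread("pics/side0.png")[:,:,::-1]
k,_=blob(s,lambda i:i.min(2)>150,(359,300),35,.047,"side");print(k.min(0),k.max(0))
s=camera("side");k,_=blob(s,lambda i:i.min(2)>150,(359,300),35,.047,"side");print(k.min(0),k.max(0))
E
```

```text
[0.3736, 0.2585, 0.047] [216.2 244.9] [358.3 294. ]
[0.3765, 0.2566, 0.022] [219.3 244.3] [356.1 298.6]
[0.3765, 0.2566, 0.1] [211.8 242.6] [359.3 280.3]
[0.4624, -0.0943, 0.031] [343.9 215.2] [337.7 181.5]
[0.443, 0.082, 0.041] [281.1 220.8] [336.8 228.7]
[0.371, -0.278, 0.033] [410.3 248.5] [374.2 143.4]
[0.6585, -0.007, 0.043] [313.9 147. ] [262.1 191.9]
[0.617, -0.2145, 0.009] [383.9 164.8] [292.7 153.2]
[335.875 277.125] [381.875 324.375]
[332.625 289.375] [378.375 326.625]
```

{"op": "arm_command", "data": {"targets": [0,0,0,0,0,0,0,0,0,0,0,0,0,0,0,0,0,0,0,0,0,0,0,0,0,0,0,0,0,0], "gripper": 1}}

```text
clock: 5.28
tcp_pos: [0.3752, 0.2584, 0.0373]
eef_rot: [0.001, 0.265, 0.964, 0.001]
contact_force: [-0.3, -0.2, -0.2]
opening: 0.991
grip_force: 0.0
```

```bash
python3 - <<'E'
from h import *
s=camera("side");t=camera("top");g=get_state();print(g["opening"],g["contact_force"],g["tcp_pos"],g["eef_rot"])
cv2.imwrite("pics/g2.png",np.hstack([cv2.resize(s[230:330,300:410],(440,400),interpolation=cv2.INTER_CUBIC),cv2.resize(t[200:290,180:260],(355,400),interpolation=cv2.INTER_CUBIC)])[:,:,::-1])
E
```

```text
0.999444557030855 [-0.02361761 -0.1377637  -0.20078956] [0.37422731 0.25790574 0.03564295] [1.53635733e-04 2.65449257e-01 9.64124809e-01 1.47301451e-04]
```

View pics/g2.png

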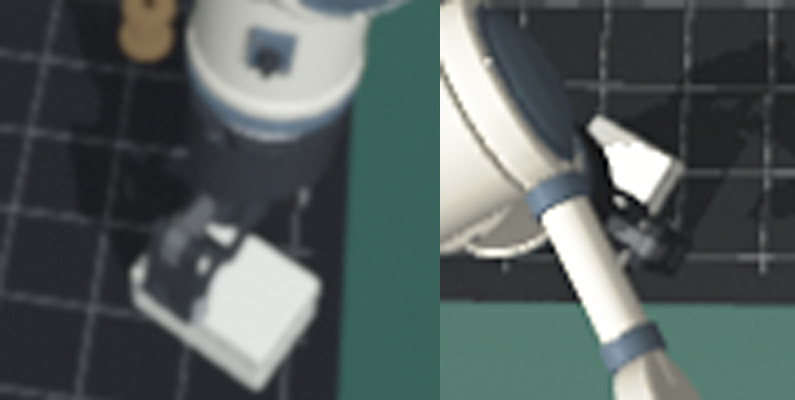

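```bash
python3 - <<'E'
from h import *
g=get_state();T=g["tcp_pos"];R=np.array([np.cos(np.radians(149.3+90)),np.sin(np.radians(149.3+90)),0])
w,x,y,z=g["eef_rot"];yy=np.array([2*(x*y),1-2*(x*x+z*z),0]);print("tool y",yy)
s=camera("side");t=camera("top")
S=cv2.resize(s[230:330,300:410],(660,600),interpolation=cv2.INTER_CUBIC).copy()
for sg,c in((1,(255,0,0)),(-1,(0,255,0))):
  for d in(.0425,.057):
    for z in(.013,.025,.047,.09):
      p=T+sg*d*yy;p[2]=z;u,v=proj("side",p);cv2.circle(S,(int((u-300+.5)*6),int((v-230+.5)*6)),2+(d>.05),c,-1)
# case box at assumed pose
a=np.radians(-30.7);e1=np.array([np.cos(a),np.sin(a)]);e2=np.array([-e1[1],e1[0]])
for z in(.003,.047):
  q=[proj("side",[*(np.array([.3736,.2585])+i*.042*e1+j*.028*e2),z]) for i,j in((1,1),(1,-1),(-1,-1),(-1,1))]
  cv2.polylines(S,[np.int32([((u-300+.5)*6,(v-230+.5)*6) for u,v in q])],True,(255,255,0) if z>.01 else (0,255,255),1)
cv2.imwrite("pics/g3.png",S[:,:,::-1])
E
```

```text
tool y [0.51185243 0.85907334 0.        ]
```

View pics/g3.png

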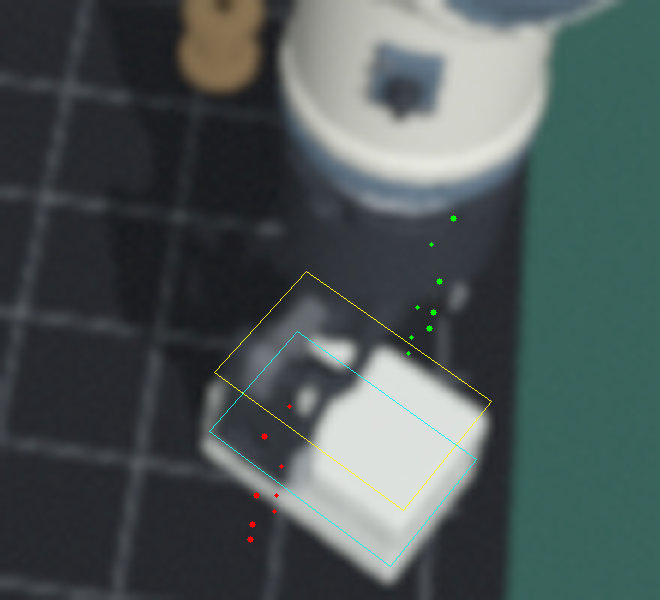

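The fingers straddled the case at the right place, but the grip slipped upward off the case because it was too high. The case moved by several millimetres. I'll back off, re-measure it and grip lower.

{"op": "arm_command", "data": {"targets": [0,0,1,0,0,0,0,0,1,0,0,0,0,0,1,0,0,0,0.5,-0.8,1,0,0,0,0.8,-1,0.5,0,0,0]}}

```text
clock: 5.9
tcp_pos: [0.4067, 0.214, 0.151]
eef_rot: [0.001, 0.264, 0.965, 0.001]
contact_force: [1.0, -0.9, 0.7]
opening: 0.999
grip_force: 0.0
```

{"op": "arm_command", "data": {"targets": [0.8,-1,0,0,0,0,0.8,-1,0,0,0,0,0.8,-1,0,0,0,0,0.8,-1,0,0,0,0,0,0,0,0,0,0]}}

```text
clock: 6.32
tcp_pos: [0.4888, 0.1087, 0.1468]
eef_rot: [0.0, 0.268, 0.963, -0.001]
contact_force: [0.8, 0.2, -0.3]
opening: 1.002
grip_force: 0.0
```

```bash
python3 - <<'E'
from h import *
t=camera("top");uv,P=blob(t,lambda i:i.min(2)>200,(216,245),30,.047,"top");print(rect(P),uv.min(0),uv.max(0))
cv2.imwrite("pics/g4.png",cv2.resize(t[200:290,170:270],(500,450),interpolation=cv2.INTER_CUBIC)[:,:,::-1])
E
```

```text
(array([374.3, 277.1]), array([166.1,  59.3]), 4.9) [198.875 214.625] [221.125 274.375]
```

View pics/g4.png

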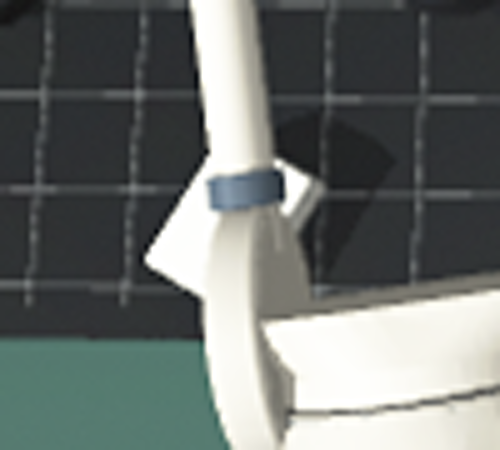

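The forearm still covers the case, so I'm moving further aside.

{"op": "arm_command", "data": {"targets": [0,-1,0.4,0,0,0,0,-1,0.4,0,0,0,0,-1,0.4,0,0,0,0,-1,0.4,0,0,0,0,-1,0,0,0,0]}}

```text
clock: 6.78
tcp_pos: [0.4868, -0.0121, 0.1899]
eef_rot: [0.001, 0.265, 0.964, 0.0]
contact_force: [0.3, 0.1, -0.2]
opening: 1.003
grip_force: 0.0
```

```bash
python3 - <<'E'
from h import *
t=camera("top");s=camera("side")
uv,P=blob(t,lambda i:i.min(2)>200,(216,245),30,.047,"top");print(rect(P),uv.min(0),uv.max(0))
uv,P=blob(s,lambda i:i.min(2)>150,(359,300),35,.047,"side");print(uv.min(0),uv.max(0))
E
```

```text
(array([377. , 262.2]), array([83.9, 55.7]), -29.3) [198.875 226.125] [230.875 261.375]
[334.125 278.125] [380.125 325.875]
```

{"op": "arm_command", "data": {"targets": [-0.4,1,0,0,0,0.22,-0.4,1,0,0,0,0,-0.4,1,0,0,0,0,-0.4,1,0,0,0,0,-0.4,1,0,0,0,0]}}

```text
clock: 7.3
tcp_pos: [0.4352, 0.1152, 0.1872]
eef_rot: [-0.001, 0.252, 0.968, 0.0]
contact_force: [-0.0, 1.1, -1.0]
opening: 0.997
grip_force: 0.0
```

{"op": "arm_command", "data": {"targets": [-0.4,1,0,0,0,0,-0.4,1,0,0,0,0,-0.4,1,0,0,0,0,-0.4,1,0,0,0,0,-0.4,1,0,0,0,0]}}

```text
clock: 7.72
tcp_pos: [0.3847, 0.2401, 0.1873]
eef_rot: [-0.001, 0.252, 0.968, -0.0]
contact_force: [0.4, 0.2, -0.3]
opening: 0.998
grip_force: 0.0
```

{"op": "arm_command", "data": {"targets": [-0.4,1,0,0,0,0,0,0,-0.8,0,0,0,0,0,-1,0,0,0,0,0,-1,0,0,0,0,0,0,0,0,0]}}

```text
clock: 8.13
tcp_pos: [0.3729, 0.2627, 0.1117]
eef_rot: [-0.004, 0.252, 0.968, -0.003]
contact_force: [-0.1, -0.3, -1.3]
opening: 1.005
grip_force: 0.0
```

{"op": "arm_command", "data": {"targets": [0.16,0,-1,0,0,0,0,0,-1,0,0,0,0,0,-1,0,0,0,0,0,-0.3,0,0,0,0,0,0,0,0,0]}}

```text
clock: 8.55
tcp_pos: [0.379, 0.2626, 0.0337]
eef_rot: [-0.002, 0.252, 0.968, -0.001]
contact_force: [-0.2, 0.2, -0.5]
opening: 0.999
grip_force: 0.0
```

{"op": "arm_command", "data": {"targets": [0,0,0,0,0,0]}}

```text
clock: 8.63
tcp_pos: [0.3807, 0.2634, 0.0366]
eef_rot: [0.0, 0.253, 0.968, 0.0]
contact_force: [-1.1, 0.2, 0.4]
opening: 0.995
grip_force: 0.0
```

{"op": "arm_command", "data": {"targets": [-0.12,-0.04,-0.5,0,0,0,0,0,0,0,0,0,0,0,0,0,0,0]}}

```text
clock: 8.88
tcp_pos: [0.3775, 0.2618, 0.023]
eef_rot: [0.0, 0.253, 0.968, 0.0]
contact_force: [-0.5, -0.8, 0.8]
opening: 1.0
grip_force: 0.0
```

{"op": "arm_command", "data": {"targets": [0,0,0,0,0,0,0,0,0,0,0,0,0,0,0,0,0,0], "gripper": -1, "force": 20}}

```text
clock: 9.13
tcp_pos: [0.378, 0.262, 0.0235]
eef_rot: [0.0, 0.253, 0.968, 0.0]
contact_force: [-0.8, -0.7, -1.0]
opening: 0.65
grip_force: 22.6
```

{"op": "arm_command", "data": {"targets": [0,0,0,0,0,0,0,0,0,0,0,0]}}

```text
clock: 9.3
tcp_pos: [0.378, 0.262, 0.0235]
eef_rot: [0.0, 0.253, 0.968, 0.0]
contact_force: [-0.9, 0.4, 3.8]
opening: 0.648
grip_force: 23.1
```

{"op": "arm_command", "data": {"targets": [0,0,0,0,0,0,0,0,0,0,0,0]}}

```text
clock: 9.47
tcp_pos: [0.378, 0.262, 0.0235]
eef_rot: [0.0, 0.253, 0.968, 0.0]
contact_force: [-0.6, -0.5, 5.6]
opening: 0.652
grip_force: 23.3
```

Gripped cleanly at 0.65 × 85 mm = 55 mm. Next I lift and carry to the rectangular stand, turning +15.8°.

{"op": "arm_command", "data": {"targets": [0,0,0.3,0,0,0,0,0,0.7,0,0,0,0,0,1,0,0,0,0,0,1,0,0,0,0,0,1,0,0,0], "force": 35}}

```text
clock: 9.88
tcp_pos: [0.377, 0.2615, 0.1231]
eef_rot: [-0.001, 0.253, 0.968, -0.001]
contact_force: [0.2, 0.4, -2.0]
opening: 0.64
grip_force: 39.4
```

{"op": "arm_command", "data": {"targets": [0.2,-0.5,0,0,0,0.12,0.5,-0.95,0,0,0,0.12,0.5,-0.95,0,0,0,0.12,0.5,-0.95,0,0,0,0.12,0.5,-0.95,0,0,0,0.12]}}

```text
clock: 10.3
tcp_pos: [0.4326, 0.1533, 0.1223]
eef_rot: [-0.001, 0.217, 0.976, -0.0]
contact_force: [0.6, -0.4, -1.0]
opening: 0.645
grip_force: 39.5
```

{"op": "arm_command", "data": {"targets": [0.5,-0.95,0,0,0,0.12,0.5,-0.95,0,0,0,0.12,0.5,-0.95,0,0,0,0.12,0.5,-0.95,0,0,0,0.12,0.5,-0.95,0,0,0,0.12]}}

```text
clock: 10.72
tcp_pos: [0.4952, 0.0343, 0.1221]
eef_rot: [-0.001, 0.182, 0.983, -0.0]
contact_force: [-0.7, 0.8, -1.7]
opening: 0.643
grip_force: 39.5
```

{"op": "arm_command", "data": {"targets": [0.5,-0.95,0,0,0,0.12,0.5,-0.95,0,0,0,0.12,0.5,-0.95,0,0,0,0.12,0.5,-0.95,0,0,0,0.12,0.5,-0.95,0,0,0,0.12]}}

```text
clock: 11.13
tcp_pos: [0.5577, -0.0843, 0.122]
eef_rot: [-0.001, 0.147, 0.989, 0.0]
contact_force: [0.9, 0.4, -1.8]
opening: 0.647
grip_force: 39.5
```

{"op": "arm_command", "data": {"targets": [0.5,-0.95,0,0,0,0.12,0.5,-0.95,0,0,0,0.12,0.5,-0.95,0,0,0,0.12,0.2,-0.5,0,0,0,0.14,0,0,0,0,0,0]}}

```text
clock: 11.55
tcp_pos: [0.6002, -0.1696, 0.1212]
eef_rot: [-0.001, 0.118, 0.993, -0.0]
contact_force: [-0.7, 0.2, -1.3]
opening: 0.642
grip_force: 39.5
```

{"op": "arm_command", "data": {"targets": [0,0,0,0,0,0,0,0,0,0,0,0,0,0,0,0,0,0]}}

```text
clock: 11.8
tcp_pos: [0.5998, -0.1658, 0.1226]
eef_rot: [-0.0, 0.117, 0.993, 0.0]
contact_force: [-0.0, 0.5, -1.5]
opening: 0.643
grip_force: 39.5
```

{"op": "arm_command", "data": {"targets": [0.37,-0.98,0,0,0,0,0.37,-0.98,0,0,0,0,0,0,-0.8,0,0,0,0,0,-1,0,0,0,0,0,-1,0,0,0]}}

```text
clock: 12.22
tcp_pos: [0.6192, -0.2155, 0.0532]
eef_rot: [0.001, 0.117, 0.993, -0.0]
contact_force: [0.6, 0.0, -2.0]
opening: 0.646
grip_force: 39.5
```

{"op": "arm_command", "data": {"targets": [0,0,-0.5,0,0,0,0,0,0,0,0,0,0,0,0,0,0,0,0,0,0,0,0,0,0,0,0,0,0,0]}}

```text
clock: 12.63
tcp_pos: [0.6199, -0.2161, 0.043]
eef_rot: [0.002, 0.117, 0.993, -0.001]
contact_force: [0.5, 0.4, -0.7]
opening: 0.645
grip_force: 39.5
```

{"op": "arm_command", "data": {"targets": [0,0,-0.25,0,0,0,0,0,0,0,0,0,0,0,0,0,0,0,0,0,0,0,0,0,0,0,0,0,0,0]}}

```text
clock: 13.05
tcp_pos: [0.6187, -0.216, 0.0342]
eef_rot: [0.0, 0.117, 0.993, -0.0]
contact_force: [0.1, -1.0, -0.9]
opening: 0.642
grip_force: 39.5
```

{"op": "arm_command", "data": {"targets": [0,0,0,0,0,0,0,0,0,0,0,0,0,0,0,0,0,0]}}

```text
clock: 13.3
tcp_pos: [0.6187, -0.216, 0.0341]
eef_rot: [0.0, 0.117, 0.993, -0.0]
contact_force: [0.5, -0.4, -1.4]
opening: 0.646
grip_force: 39.5
```

{"op": "arm_command", "data": {"targets": [0,0.04,-0.1,0,0,0,0,0,-0.07,0,0,0,0,0,0,0,0,0,0,0,0,0,0,0]}}

```text
clock: 13.63
tcp_pos: [0.6187, -0.2148, 0.0297]
eef_rot: [0.0, 0.117, 0.993, 0.0]
contact_force: [1.0, 0.4, -0.5]
opening: 0.643
grip_force: 39.5
```

{"op": "arm_command", "data": {"targets": [0,0,-0.02,0,0,0,0,0,0,0,0,0,0,0,0,0,0,0]}}

```text
clock: 13.88
tcp_pos: [0.6187, -0.2149, 0.0297]
eef_rot: [0.0, 0.117, 0.993, 0.0]
contact_force: [-2.2, 0.8, 2.5]
opening: 0.647
grip_force: 39.9
```

{"op": "arm_command", "data": {"targets": [0,0,0,0,0,0,0,0,0,0,0,0,0,0,0,0,0,0,0,0,0,0,0,0,0,0,0.5,0,0,0], "gripper": 1}}

```text
clock: 14.3
tcp_pos: [0.617, -0.2143, 0.0388]
eef_rot: [-0.003, 0.117, 0.993, 0.001]
contact_force: [-0.8, 0.0, -0.7]
opening: 1.0
grip_force: 0.0
```

{"op": "arm_command", "data": {"targets": [0,0,1,0,0,0,0,0,1,0,0,0,0,0,1,0,0,0,-0.9,0.69,0.2,0,0,-0.58,-0.9,0.69,0,0,0,-0.58]}}

```text
clock: 14.72
tcp_pos: [0.575, -0.1812, 0.1259]
eef_rot: [0.003, 0.188, 0.982, -0.001]
contact_force: [-1.1, 0.7, -0.6]
opening: 1.0
grip_force: 0.0
```

{"op": "arm_command", "data": {"targets": [-0.9,0.69,0,0,0,-0.58,-0.9,0.69,0,0,0,-0.58,-0.9,0.69,0,0,0,-0.58,-0.9,0.69,0,0,0,-0.58,-0.9,0.69,0,0,0,-0.58]}}

```text
clock: 15.13
tcp_pos: [0.4602, -0.0935, 0.1228]
eef_rot: [0.001, 0.355, 0.935, 0.0]
contact_force: [0.3, 0.3, 0.2]
opening: 1.001
grip_force: 0.0
```

{"op": "arm_command", "data": {"targets": [0,0,0,0,0,0,0,0,0,0,0,0,0,0,0,0,0,0,0,0,0,0,0,0]}}

```text
clock: 15.47
tcp_pos: [0.462, -0.0948, 0.1224]
eef_rot: [0.001, 0.353, 0.936, -0.0]
contact_force: [-0.4, 0.2, -0.7]
opening: 0.998
grip_force: 0.0
```

```bash
python3 - <<'E'
from h import *
t=camera("top");s=camera("side")
brown=lambda i:(i[...,0]-i[...,2]>40)
uv,P=blob(t,lambda i:i.min(2)>200,(386,160),26,.053,"top");print("case",rect(P))
uv,P=blob(t,lambda i:(i.min(2)>200)|(brown(i)),(386,165),30,.009,"top");print(rect(P))
print(proj("top",[.6175,-.2148,.053]),proj("side",[.6175,-.2148,.053]))
cv2.imwrite("pics/p1.png",np.hstack([cv2.resize(t[130:230,330:430],(390,390),interpolation=cv2.INTER_CUBIC),cv2.resize(s[110:210,240:340],(390,390),interpolation=cv2.INTER_CUBIC)])[:,:,::-1])
E
```

```text
case (array([ 582.1, -184.6]), array([94.7, 76.5]), 89.4)
(array([ 581.8, -185.9]), array([110.5, 110.4]), 89.6)
(np.float64(386.83382482298566), np.float64(160.49186923499613)) (np.float64(292.1808177779586), np.float64(142.1675836548336))
```

View pics/p1.png

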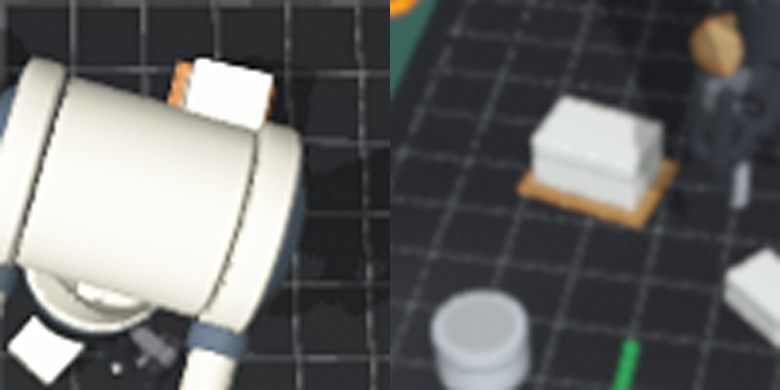

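The big case sits upright on the rectangular stand, square and roughly centred. In the side crop the top is at about (597,135). Now the small case, gripped as low as possible and gently.

{"op": "arm_command", "data": {"targets": [0.04,0,-0.5,0,0,0,0,0,-1,0,0,0,0,0,-1,0,0,0,0,0,-0.9,0,0,0,0,0,0,0,0,0]}}

```text
clock: 15.98
tcp_pos: [0.4588, -0.0935, 0.0303]
eef_rot: [-0.005, 0.353, 0.935, -0.0]
contact_force: [-0.8, 0.9, -0.9]
opening: 1.001
grip_force: 0.0
```

{"op": "arm_command", "data": {"targets": [0,0,0,0,0,0,0,0,-0.4,0,0,0,0,0,0,0,0,0,0,0,0,0,0,0,0,0,0,0,0,0]}}

```text
clock: 16.4
tcp_pos: [0.4628, -0.0943, 0.0278]
eef_rot: [0.001, 0.353, 0.936, 0.0]
contact_force: [-0.0, 1.2, -0.2]
opening: 1.005
grip_force: 0.0
```

{"op": "arm_command", "data": {"targets": [0,0,-0.15,0,0,0,0,0,0,0,0,0,0,0,0,0,0,0,0,0,0,0,0,0]}}

```text
clock: 16.73
tcp_pos: [0.4622, -0.0942, 0.0231]
eef_rot: [0.0, 0.353, 0.936, -0.0]
contact_force: [0.3, 0.1, -0.4]
opening: 0.998
grip_force: 0.0
```

{"op": "arm_command", "data": {"targets": [0,0,0,0,0,0,0,0,0,0,0,0,0,0,0,0,0,0,0,0,0,0,0,0], "gripper": -0.2, "force": 20}}

```text
clock: 17.07
tcp_pos: [0.4622, -0.0942, 0.0231]
eef_rot: [0.0, 0.353, 0.936, 0.0]
contact_force: [1.1, 3.0, 12.0]
opening: 0.458
grip_force: 18.4
```

{"op": "arm_command", "data": {"targets": [0,0,0,0,0,0,0,0,0,0,0,0]}}

```text
clock: 17.23
tcp_pos: [0.4623, -0.0942, 0.0233]
eef_rot: [0.0, 0.353, 0.936, 0.0]
contact_force: [-0.0, 0.2, 2.1]
opening: 0.45
grip_force: 20.1
```

{"op": "arm_command", "data": {"targets": [0,0,0.2,0,0,0,0,0,0.5,0,0,0,0,0,0.8,0,0,0,0,0,1,0,0,0,0,0,1,0,0,0]}}

```text
clock: 17.65
tcp_pos: [0.4618, -0.0941, 0.112]
eef_rot: [-0.0, 0.353, 0.936, -0.0]
contact_force: [0.4, 0.1, 0.3]
opening: 0.449
grip_force: 20.3
```

{"op": "arm_command", "data": {"targets": [0,0,0.6,0,0,0,0,0,0.2,0,0,0,0.4,-0.34,0,0,0,0.58,0.88,-0.69,0,0,0,0.58,0.88,-0.69,0,0,0,0.58]}}

```text
clock: 18.07
tcp_pos: [0.5166, -0.1374, 0.1309]
eef_rot: [0.0, 0.252, 0.968, -0.0]
contact_force: [-0.1, 1.0, -0.2]
opening: 0.453
grip_force: 20.3
```

{"op": "arm_command", "data": {"targets": [0.88,-0.69,0,0,0,0.58,0.88,-0.69,0,0,0,0.58,0.88,-0.69,0,0,0,0.58,0.88,-0.69,0,0,0,0.58,0.48,-0.34,0,0,0,0]}}

```text
clock: 18.48
tcp_pos: [0.6173, -0.2165, 0.129]
eef_rot: [-0.001, 0.116, 0.993, -0.0]
contact_force: [0.6, 0.2, -1.4]
opening: 0.45
grip_force: 20.3
```

{"op": "arm_command", "data": {"targets": [0,0,0,0,0,0,0,0,0,0,0,0,0,0,0,0,0,0,0,0,0,0,0,0,0,0,0,0,0,0]}}

```text
clock: 18.9
tcp_pos: [0.6157, -0.214, 0.131]
eef_rot: [0.0, 0.117, 0.993, -0.0]
contact_force: [0.7, -0.6, 0.3]
opening: 0.449
grip_force: 20.3
```

{"op": "arm_command", "data": {"targets": [0.04,0,-0.6,0,0,0,0,0,-0.8,0,0,0,0,0,-0.5,0,0,0,0,0,-0.2,0,0,0,0,0,0,0,0,0]}}

```text
clock: 19.32
tcp_pos: [0.616, -0.214, 0.0761]
eef_rot: [-0.002, 0.117, 0.993, 0.0]
contact_force: [0.2, -0.3, -2.3]
opening: 0.454
grip_force: 20.3
```

{"op": "arm_command", "data": {"targets": [0,0,0,0,0,0,0,0,0,0,0,0,0,0,0,0,0,0,0,0,0,0,0,0,0,0,0,0,0,0]}}

```text
clock: 19.73
tcp_pos: [0.6175, -0.2148, 0.0788]
eef_rot: [0.001, 0.117, 0.993, -0.0]
contact_force: [-0.1, 0.1, 0.2]
opening: 0.449
grip_force: 20.3
```

{"op": "arm_command", "data": {"targets": [-0.03,0.01,-0.1,0,0,0,0,0,-0.08,0,0,0,0,0,0,0,0,0,0,0,0,0,0,0]}}

```text
clock: 20.07
tcp_pos: [0.6164, -0.2144, 0.0734]
eef_rot: [-0.0, 0.117, 0.993, 0.0]
contact_force: [-0.0, 0.3, 0.3]
opening: 0.452
grip_force: 20.4
```

{"op": "arm_command", "data": {"targets": [0,0,-0.02,0,0,0,0,0,0,0,0,0,0,0,0,0,0,0]}}

```text
clock: 20.32
tcp_pos: [0.6164, -0.2144, 0.0734]
eef_rot: [0.0, 0.117, 0.993, -0.0]
contact_force: [-1.4, 0.3, 2.0]
opening: 0.453
grip_force: 20.8
```

{"op": "arm_command", "data": {"targets": [0,0,0,0,0,0,0,0,0,0,0,0,0,0,0,0,0,0,0,0,0,0,0,0,0,0,0.5,0,0,0], "gripper": 1}}

```text
clock: 20.73
tcp_pos: [0.6149, -0.2138, 0.0824]
eef_rot: [-0.003, 0.117, 0.993, 0.001]
contact_force: [-0.5, -0.2, -0.8]
opening: 0.999
grip_force: 0.0
```

{"op": "arm_command", "data": {"targets": [0,0,0.8,0,0,0,0,0,1,0,0,0,0,0,0.8,0,0,0,0.19,0.92,0,0,0,0,0.19,0.92,0,0,0,0]}}

```text
clock: 21.15
tcp_pos: [0.6268, -0.1694, 0.1544]
eef_rot: [0.003, 0.119, 0.993, -0.001]
contact_force: [0.1, 0.2, -1.3]
opening: 1.004
grip_force: 0.0
```

{"op": "arm_command", "data": {"targets": [0.19,0.92,0,0,0,0,0.19,0.92,0,0,0,0,0.19,0.92,0,0,0,0,0.19,0.92,0,0,0,0,0.19,0.92,0,0,0,0]}}

```text
clock: 21.57
tcp_pos: [0.6499, -0.0523, 0.1518]
eef_rot: [0.001, 0.117, 0.993, 0.0]
contact_force: [0.8, -0.2, 0.4]
opening: 1.001
grip_force: 0.0
```

{"op": "arm_command", "data": {"targets": [0.19,0.92,0,0,0,0,0.19,0.92,0,0,0,0,0,0,0,0,0,0,0,0,0,0,0,0,0,0,0,0,0,0]}}

```text
clock: 21.98
tcp_pos: [0.6592, -0.0079, 0.1512]
eef_rot: [0.0, 0.117, 0.993, -0.0]
contact_force: [-0.4, -0.6, -0.5]
opening: 1.001
grip_force: 0.0
```

```bash
python3 - <<'E'
from h import *
t=camera("top");s=camera("side")
for n,P in(("top",[.6175,-.2148,.081]),("side",[.6175,-.2148,.081])): print(n,np.round(proj(n,P),1))
cv2.imwrite("pics/p2.png",np.hstack([cv2.resize(t[120:210,340:430],(399,399),interpolation=cv2.INTER_CUBIC),cv2.resize(s[100:190,250:340],(399,399),interpolation=cv2.INTER_CUBIC)])[:,:,::-1])
E
```

```text
top [388.7 157.7]
side [291.9 134.9]
```

View pics/p2.png

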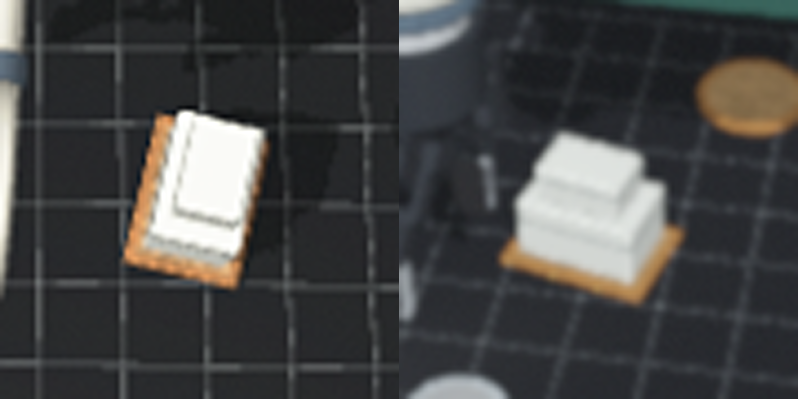

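```bash
python3 - <<'E'
from h import *
a=np.radians(-13.5);e1=np.array([np.cos(a),np.sin(a)]);e2=np.array([-e1[1],e1[0]])
c=np.array([.6175,-.2148])
k=399/90
f=lambda X,z:np.round(1000*np.array([((q-c)@e1,(q-c)@e2) for q in cast("top",np.array(X)/k+[340-.5,120-.5],z)]),1)
print("stand BL,BR,TL",f([(123,262),(237,288),(157,114)],.009))
print("big BL,BR,TL",f([(147,238),(236,256),(180,111)],.053))
print("small BL,BR,TR",f([(175,209),(240,223),(266,129)],.081))
g=lambda X,z:np.round(1000*np.array([((q-c)@e1,(q-c)@e2) for q in cast("side",(np.array(X)-[399,0])/k+[250-.5,100-.5],z)]),1)
print("side stand L,B,R",g([(500,258),(642,296),(684,230)],.009))
print("side big L,B,R",g([(517,203),(638,240),(666,183)],.053))
print("side small L,B,R,T",g([(537,170),(626,198),(645,155),(565,131)],.081))
E
```

```text
stand BL,BR,TL [[-53.4  38.7]
 [-52.3 -38.1]
 [ 51.9  39.1]]
big BL,BR,TL [[-46.   30.9]
 [-43.7 -26.4]
 [ 41.6  28.7]]
small BL,BR,TR [[-31.6  20.7]
 [-30.6 -20.3]
 [ 32.9 -23.4]]
side stand L,B,R [[ 48.1  44. ]
 [-57.4  39.8]
 [-57.  -34.3]]
side big L,B,R [[ 37.9  32.6]
 [-52.3  34.2]
 [-46.  -27.4]]
side small L,B,R,T [[ 24.5  26.1]
 [-41.5  28.5]
 [-34.8 -17.4]
 [ 25.5 -19.2]]
```

Top and side measurements put both cases within about 2 mm of the stand's centre and square with it. Next is the big tin.

{"op": "arm_command", "data": {"targets": [0,0.02,-0.6,0,0,0,0,0,-1,0,0,0,0,0,-1,0,0,0,0,0,-1,0,0,0,0,0,-0.8,0,0,0]}}

```text
clock: 22.5
tcp_pos: [0.6583, -0.0082, 0.0385]
eef_rot: [-0.001, 0.118, 0.993, -0.0]
contact_force: [-0.6, 0.3, -0.5]
opening: 1.002
grip_force: 0.0
```

{"op": "arm_command", "data": {"targets": [0,0,-0.4,0,0,0,0,0,0,0,0,0,0,0,0,0,0,0,0,0,0,0,0,0,0,0,0,0,0,0]}}

```text
clock: 22.92
tcp_pos: [0.6604, -0.0072, 0.0331]
eef_rot: [0.002, 0.117, 0.993, 0.0]
contact_force: [0.8, -0.1, 0.7]
opening: 0.999
grip_force: 0.0
```

{"op": "arm_command", "data": {"targets": [0,0,-0.2,0,0,0,0,0,0,0,0,0,0,0,0,0,0,0,0,0,0,0,0,0]}}

```text
clock: 23.25
tcp_pos: [0.6591, -0.0069, 0.0256]
eef_rot: [-0.0, 0.117, 0.993, 0.0]
contact_force: [0.2, 0.8, 0.5]
opening: 1.0
grip_force: 0.0
```

{"op": "arm_command", "data": {"targets": [0,0,-0.12,0,0,0,0,0,0,0,0,0,0,0,0,0,0,0]}}

```text
clock: 23.5
tcp_pos: [0.6589, -0.0069, 0.0221]
eef_rot: [-0.0, 0.117, 0.993, -0.0]
contact_force: [0.0, 0.9, -0.1]
opening: 1.003
grip_force: 0.0
```

{"op": "arm_command", "data": {"targets": [0,0,0,0,0,0,0,0,0,0,0,0,0,0,0,0,0,0,0,0,0,0,0,0], "gripper": 0.3, "force": 25}}

```text
clock: 23.83
tcp_pos: [0.6594, -0.0069, 0.0229]
eef_rot: [0.0, 0.117, 0.993, 0.0]
contact_force: [0.2, 0.4, 2.1]
opening: 0.731
grip_force: 27.9
```

{"op": "arm_command", "data": {"targets": [0,0,0,0,0,0,0,0,0,0,0,0]}}

```text
clock: 24.0
tcp_pos: [0.6594, -0.0069, 0.0229]
eef_rot: [0.0, 0.117, 0.993, 0.0]
contact_force: [-0.7, 0.6, 1.8]
opening: 0.735
grip_force: 28.0
```

{"op": "arm_command", "data": {"targets": [0,0,0.3,0,0,0,0,0,0.8,0,0,0,0,0,1,0,0,0,0,0,1,0,0,0,0,0,1,0,0,0], "force": 35}}

```text
clock: 24.42
tcp_pos: [0.6586, -0.0069, 0.1257]
eef_rot: [-0.001, 0.117, 0.993, -0.0]
contact_force: [0.5, -0.5, -1.0]
opening: 0.73
grip_force: 38.6
```

{"op": "arm_command", "data": {"targets": [0,0,1,0,0,0,-0.15,-0.47,0.2,0,0,0,-0.3,-0.94,0,0,0,0,-0.3,-0.94,0,0,0,0,-0.3,-0.94,0,0,0,0]}}

```text
clock: 24.83
tcp_pos: [0.6318, -0.0905, 0.1537]
eef_rot: [-0.001, 0.117, 0.993, -0.0]
contact_force: [-0.2, -0.1, -1.2]
opening: 0.731
grip_force: 38.6
```

{"op": "arm_command", "data": {"targets": [-0.3,-0.94,0,0,0,0,-0.3,-0.94,0,0,0,0,-0.3,-0.94,0,0,0,0,-0.3,-0.94,0,0,0,0,-0.3,-0.94,0,0,0,0]}}

```text
clock: 25.25
tcp_pos: [0.5938, -0.2084, 0.1533]
eef_rot: [-0.001, 0.117, 0.993, 0.0]
contact_force: [-0.1, -0.1, -1.1]
opening: 0.728
grip_force: 38.6
```

{"op": "arm_command", "data": {"targets": [-0.3,-0.94,0,0,0,0,-0.3,-0.94,0,0,0,0,-0.3,-0.94,0,0,0,0,-0.3,-0.94,0,0,0,0,-0.3,-0.94,0,0,0,0]}}

```text
clock: 25.67
tcp_pos: [0.5562, -0.3258, 0.1533]
eef_rot: [-0.001, 0.117, 0.993, 0.0]
contact_force: [-0.0, -0.3, -1.4]
opening: 0.732
grip_force: 38.6
```

{"op": "arm_command", "data": {"targets": [-0.3,-0.94,0,0,0,0,-0.3,-0.94,0,0,0,0,-0.3,-0.94,0,0,0,0,-0.15,-0.47,0,0,0,0,0,0,0,0,0,0]}}

```text
clock: 26.08
tcp_pos: [0.5294, -0.4091, 0.1532]
eef_rot: [-0.001, 0.119, 0.993, 0.0]
contact_force: [-0.2, 0.4, -1.4]
opening: 0.728
grip_force: 38.7
```

{"op": "arm_command", "data": {"targets": [0,0,0,0,0,0,0,0,0,0,0,0,0,0,0,0,0,0,0,0,0,0,0,0]}}

```text
clock: 26.42
tcp_pos: [0.5322, -0.4053, 0.1551]
eef_rot: [0.0, 0.116, 0.993, 0.0]
contact_force: [0.1, 0.5, -2.4]
opening: 0.73
grip_force: 38.7
```

{"op": "arm_command", "data": {"targets": [0,0,-0.6,0,0,0,0,0,-1,0,0,0,0,0,-1,0,0,0,0,0,-1,0,0,0,0,0,-0.7,0,0,0]}}

```text
clock: 26.83
tcp_pos: [0.5314, -0.4048, 0.0448]
eef_rot: [-0.001, 0.117, 0.993, 0.001]
contact_force: [1.1, 0.3, -2.7]
opening: 0.728
grip_force: 38.7
```

{"op": "arm_command", "data": {"targets": [0,0,-0.3,0,0,0,0,0,0,0,0,0,0,0,0,0,0,0,0,0,0,0,0,0,0,0,0,0,0,0]}}

```text
clock: 27.25
tcp_pos: [0.5327, -0.4071, 0.0425]
eef_rot: [0.002, 0.117, 0.993, -0.001]
contact_force: [-0.4, -0.4, -0.7]
opening: 0.729
grip_force: 38.7
```

{"op": "arm_command", "data": {"targets": [0,0,0,0,0,0,0,0,0,0,0,0,0,0,0,0,0,0]}}

```text
clock: 27.5
tcp_pos: [0.5319, -0.4067, 0.0407]
eef_rot: [0.0, 0.117, 0.993, -0.0]
contact_force: [0.4, -0.2, -1.6]
opening: 0.728
grip_force: 38.7
```

{"op": "arm_command", "data": {"targets": [-0.02,-0.01,-0.2,0,0,0,0,0,-0.2,0,0,0,0,0,0,0,0,0,0,0,0,0,0,0,0,0,0,0,0,0]}}

```text
clock: 27.92
tcp_pos: [0.5309, -0.4065, 0.0295]
eef_rot: [-0.0, 0.117, 0.993, 0.0]
contact_force: [-0.5, 0.2, -1.1]
opening: 0.73
grip_force: 38.7
```

{"op": "arm_command", "data": {"targets": [0,0,-0.06,0,0,0,0,0,0,0,0,0,0,0,0,0,0,0,0,0,0,0,0,0]}}

```text
clock: 28.25
tcp_pos: [0.5311, -0.4066, 0.029]
eef_rot: [0.0, 0.117, 0.993, -0.0]
contact_force: [-1.9, 2.1, 2.3]
opening: 0.729
grip_force: 39.0
```

{"op": "arm_command", "data": {"targets": [0,0,-0.02,0,0,0,0,0,0,0,0,0,0,0,0,0,0,0]}}

```text
clock: 28.5
tcp_pos: [0.5311, -0.4067, 0.029]
eef_rot: [0.0, 0.117, 0.993, -0.0]
contact_force: [-2.7, 1.7, 5.4]
opening: 0.723
grip_force: 39.3
```

{"op": "arm_command", "data": {"targets": [0,0,0,0,0,0,0,0,0,0,0,0,0,0,0,0,0,0,0,0,0,0,0,0,0,0,0.5,0,0,0], "gripper": 1}}

```text
clock: 28.92
tcp_pos: [0.5298, -0.4055, 0.0372]
eef_rot: [-0.002, 0.117, 0.993, 0.002]
contact_force: [0.2, 0.6, -1.6]
opening: 0.999
grip_force: 0.0
```

{"op": "arm_command", "data": {"targets": [0,0,0.8,0,0,0,0,0,1,0,0,0,0,0,1,0,0,0,0,0,0.7,0,0,0,-0.46,0.36,0,0,0,0]}}

```text
clock: 29.33
tcp_pos: [0.5221, -0.3998, 0.1348]
eef_rot: [0.004, 0.117, 0.993, -0.003]
contact_force: [1.1, -0.5, 1.0]
opening: 1.003
grip_force: 0.0
```

{"op": "arm_command", "data": {"targets": [-0.92,0.73,0,0,0,0,-0.92,0.73,0,0,0,0,-0.92,0.73,0,0,0,0,-0.92,0.73,0,0,0,0,-0.92,0.73,0,0,0,0]}}

```text
clock: 29.75
tcp_pos: [0.4037, -0.3057, 0.129]
eef_rot: [0.0, 0.117, 0.993, -0.0]
contact_force: [0.1, 0.5, 0.6]
opening: 0.997
grip_force: 0.0
```

{"op": "arm_command", "data": {"targets": [-0.92,0.73,0,0,0,0,-0.4,0.35,0,0,0,0,0,0,0,0,0,0,0,0,0,0,0,0,0,0,0,0,0,0]}}

```text
clock: 30.17
tcp_pos: [0.3723, -0.28, 0.1288]
eef_rot: [0.001, 0.117, 0.993, -0.0]
contact_force: [0.3, -0.1, -0.2]
opening: 1.002
grip_force: 0.0
```

```bash
python3 - <<'E'
from h import *
t=camera("top");s=camera("side")
for n in("top","side"): print(n,np.round(proj(n,[.5308,-.407,.049]),1),np.round(proj(n,[.5308,-.407,.009]),1))
cv2.imwrite("pics/p3.png",np.hstack([cv2.resize(t[140:240,390:490],(399,399),interpolation=cv2.INTER_CUBIC),cv2.resize(s[80:160,290:370],(399,399),interpolation=cv2.INTER_CUBIC)])[:,:,::-1])
E
```

```text
top [455.9 191.4] [450.8 194.2]
side [329.3 109.6] [328.8 119.4]
```

View pics/p3.png

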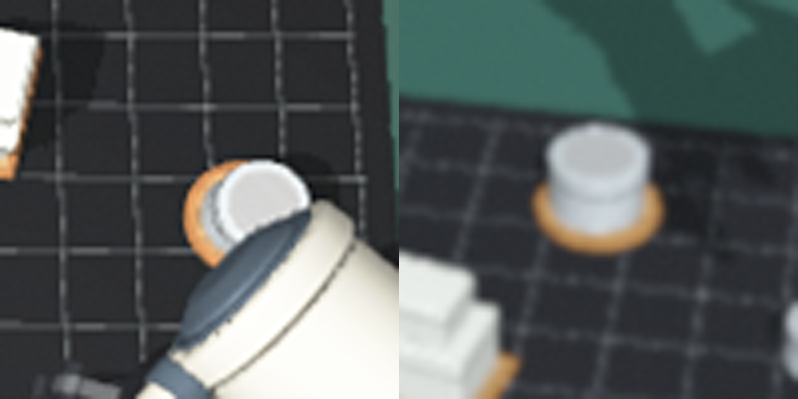

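The big tin sits centred on the round stand: the lid and stand both centre at column 599 of the side crop, and the top view is within about 2 mm. Next is the small tin.

{"op": "arm_command", "data": {"targets": [-0.02,0.04,-0.6,0,0,0,0,0,-1,0,0,0,0,0,-1,0,0,0,0,0,-1,0,0,0,0,0,-0.2,0,0,0]}}

```text
clock: 30.68
tcp_pos: [0.3694, -0.277, 0.0281]
eef_rot: [-0.003, 0.117, 0.993, 0.002]
contact_force: [-0.3, 0.2, -1.1]
opening: 1.002
grip_force: 0.0
```

{"op": "arm_command", "data": {"targets": [0,0,0,0,0,0,0,0,0,0,0,0,0,0,0,0,0,0,0,0,0,0,0,0,0,0,0,0,0,0]}}

```text
clock: 31.1
tcp_pos: [0.3719, -0.2791, 0.0347]
eef_rot: [0.001, 0.117, 0.993, -0.001]
contact_force: [-0.3, 0.5, 0.6]
opening: 1.003
grip_force: 0.0
```

{"op": "arm_command", "data": {"targets": [0,0,-0.25,0,0,0,0,0,-0.17,0,0,0,0,0,0,0,0,0,0,0,0,0,0,0,0,0,0,0,0,0]}}

```text
clock: 31.52
tcp_pos: [0.3711, -0.2784, 0.0224]
eef_rot: [-0.0, 0.117, 0.993, 0.0]
contact_force: [0.1, 0.9, 0.2]
opening: 1.003
grip_force: 0.0
```

{"op": "arm_command", "data": {"targets": [0,0,0,0,0,0,0,0,0,0,0,0,0,0,0,0,0,0,0,0,0,0,0,0], "gripper": -0.15, "force": 20}}

```text
clock: 31.85
tcp_pos: [0.3713, -0.2785, 0.0229]
eef_rot: [0.0, 0.117, 0.993, -0.0]
contact_force: [0.0, 1.3, 1.7]
opening: 0.493
grip_force: 20.1
```

{"op": "arm_command", "data": {"targets": [0,0,0,0,0,0,0,0,0,0,0,0]}}

```text
clock: 32.02
tcp_pos: [0.3713, -0.2785, 0.0229]
eef_rot: [0.0, 0.117, 0.993, -0.0]
contact_force: [-1.0, 0.6, 2.7]
opening: 0.496
grip_force: 20.2
```

{"op": "arm_command", "data": {"targets": [0,0,0.2,0,0,0,0,0,0.5,0,0,0,0,0,0.8,0,0,0,0,0,1,0,0,0,0,0,1,0,0,0]}}

```text
clock: 32.43
tcp_pos: [0.3709, -0.2782, 0.1114]
eef_rot: [-0.0, 0.117, 0.993, 0.0]
contact_force: [0.2, -0.5, 0.2]
opening: 0.494
grip_force: 20.5
```

{"op": "arm_command", "data": {"targets": [0,0,0.6,0,0,0,0.46,-0.37,0,0,0,0,0.91,-0.73,0,0,0,0,0.91,-0.73,0,0,0,0,0.91,-0.73,0,0,0,0]}}

```text
clock: 32.85
tcp_pos: [0.452, -0.3433, 0.1264]
eef_rot: [0.001, 0.117, 0.993, -0.001]
contact_force: [0.1, 0.5, -0.5]
opening: 0.493
grip_force: 20.5
```

{"op": "arm_command", "data": {"targets": [0.91,-0.73,0,0,0,0,0.91,-0.73,0,0,0,0,0.91,-0.73,0,0,0,0,0.46,-0.37,0,0,0,0,0,0,0,0,0,0]}}

```text
clock: 33.27
tcp_pos: [0.5321, -0.4077, 0.1244]
eef_rot: [-0.0, 0.117, 0.993, 0.0]
contact_force: [1.3, 0.5, -0.5]
opening: 0.497
grip_force: 20.5
```

{"op": "arm_command", "data": {"targets": [0,0,0,0,0,0,0,0,-0.4,0,0,0,0,0,-0.8,0,0,0,0,0,-0.5,0,0,0,0,0,-0.2,0,0,0]}}

```text
clock: 33.68
tcp_pos: [0.5289, -0.4049, 0.0743]
eef_rot: [-0.002, 0.117, 0.993, 0.001]
contact_force: [-0.7, 0.7, -0.6]
opening: 0.493
grip_force: 20.5
```

{"op": "arm_command", "data": {"targets": [0,0,0,0,0,0,0,0,0,0,0,0,0,0,0,0,0,0,0,0,0,0,0,0,0,0,0,0,0,0]}}

```text
clock: 34.1
tcp_pos: [0.531, -0.4067, 0.0787]
eef_rot: [0.001, 0.117, 0.993, -0.0]
contact_force: [-0.3, 0.2, -0.2]
opening: 0.493
grip_force: 20.5
```

{"op": "arm_command", "data": {"targets": [0,0,-0.15,0,0,0,0,0,-0.12,0,0,0,0,0,-0.06,0,0,0,0,0,0,0,0,0,0,0,0,0,0,0]}}

```text
clock: 34.52
tcp_pos: [0.5306, -0.4063, 0.069]
eef_rot: [-0.0, 0.117, 0.993, 0.0]
contact_force: [-0.0, 0.6, 0.8]
opening: 0.495
grip_force: 20.5
```

{"op": "arm_command", "data": {"targets": [0,0,-0.02,0,0,0,0,0,0,0,0,0,0,0,0,0,0,0]}}

```text
clock: 34.77
tcp_pos: [0.5306, -0.4064, 0.069]
eef_rot: [-0.0, 0.117, 0.993, 0.0]
contact_force: [-0.9, 0.6, 0.6]
opening: 0.495
grip_force: 20.7
```

{"op": "arm_command", "data": {"targets": [0,0,0,0,0,0,0,0,0,0,0,0,0,0,0,0,0,0,0,0,0,0,0,0,0,0,0.5,0,0,0], "gripper": 1}}

```text
clock: 35.18
tcp_pos: [0.5294, -0.4054, 0.0782]
eef_rot: [-0.002, 0.117, 0.993, 0.002]
contact_force: [-0.3, 0.1, 0.1]
opening: 1.0
grip_force: 0.0
```

{"op": "arm_command", "data": {"targets": [0,0,0.8,0,0,0,0,0,1,0,0,0,0,0,0.8,0,0,0,0,0,0,0,0,0,0,0,0,0,0,0]}}

```text
clock: 35.6
tcp_pos: [0.5314, -0.4071, 0.1493]
eef_rot: [0.002, 0.117, 0.993, -0.001]
contact_force: [0.6, 0.8, -0.1]
opening: 0.999
grip_force: 0.0
```

```bash
python3 - <<'E'
from h import *
t=camera("top");c=cv2.resize(t[209:233,269:293],None,fx=8,fy=8,interpolation=cv2.INTER_CUBIC).astype(int)
m=((c[...,0]-c[...,2])>40).astype(np.uint8)
cs,_=cv2.findContours(m,cv2.RETR_EXTERNAL,cv2.CHAIN_APPROX_NONE);k=max(cs,key=cv2.contourArea)
f=np.zeros_like(m);cv2.drawContours(f,[k],-1,1,-1);lum=c.sum(2)
h=(cv2.erode(f,np.ones((25,25)))>0)&(lum<np.median(lum[f>0])*.75)
ys,xs=np.nonzero(h);uv=np.array([xs.mean(),ys.mean()]);uv=(uv+.5)/8-.5+[269,209];print(len(xs),uv,cast("top",uv,.041)*1000)
K=(k[:,0]+.5)/8-.5+[269,209];P=cast("top",K,.041)*1000;print(P.min(0),P.max(0))
E
```

```text
428 [280.63142523 220.06396028] [[445.14530055  83.48903564]]
[424.83047841  65.21914491] [461.74783857  99.93932238]
```

{"op": "arm_command", "data": {"targets": [-0.17,0.98,0,0,0,0,-0.17,0.98,0,0,0,0,-0.17,0.98,0,0,0,0,-0.17,0.98,0,0,0,0,-0.17,0.98,0,0,0,0]}}

```text
clock: 36.07
tcp_pos: [0.5083, -0.2824, 0.1441]
eef_rot: [-0.001, 0.117, 0.993, 0.001]
contact_force: [-0.3, 0.1, -0.5]
opening: 1.0
grip_force: 0.0
```

{"op": "arm_command", "data": {"targets": [-0.17,0.98,0,0,0,0,-0.17,0.98,0,0,0,0,-0.17,0.98,0,0,0,0,-0.17,0.98,0,0,0,0,-0.17,0.98,0,0,0,0]}}

```text
clock: 36.48
tcp_pos: [0.487, -0.16, 0.1444]
eef_rot: [-0.001, 0.117, 0.993, 0.0]
contact_force: [0.6, -0.9, 0.4]
opening: 1.0
grip_force: 0.0
```

{"op": "arm_command", "data": {"targets": [-0.17,0.98,0,0,0,0,-0.17,0.98,0,0,0,0,-0.17,0.98,0,0,0,0,-0.17,0.98,0,0,0,0,-0.17,0.98,0,0,0,0]}}

```text
clock: 36.9
tcp_pos: [0.4657, -0.0377, 0.1445]
eef_rot: [-0.001, 0.117, 0.993, 0.0]
contact_force: [0.6, 0.6, -0.6]
opening: 0.995
grip_force: 0.0
```

{"op": "arm_command", "data": {"targets": [-0.17,0.98,0,0,0,0,-0.17,0.98,0,0,0,0,-0.17,0.98,0,0,0,0,-0.17,0.98,0,0,0,0,-0.17,0.98,0,0,0,0]}}

```text
clock: 37.32
tcp_pos: [0.4445, 0.0846, 0.1446]
eef_rot: [-0.001, 0.117, 0.993, -0.0]
contact_force: [-0.0, -0.6, -0.3]
opening: 0.998
grip_force: 0.0
```

{"op": "arm_command", "data": {"targets": [0,0,0,0,0,0,0,0,-0.5,0,0,0,0,0,-1,0,0,0,0,0,-1,0,0,0,0,0,-1,0,0,0]}}

```text
clock: 37.73
tcp_pos: [0.4451, 0.0825, 0.056]
eef_rot: [-0.001, 0.118, 0.993, -0.0]
contact_force: [0.6, -0.4, 0.4]
opening: 1.002
grip_force: 0.0
```

{"op": "arm_command", "data": {"targets": [0,0,-0.5,0,0,0,0,0,0,0,0,0,0,0,0,0,0,0,0,0,0,0,0,0,0,0,0,0,0,0]}}

```text
clock: 38.15
tcp_pos: [0.4468, 0.0835, 0.0481]
eef_rot: [0.001, 0.117, 0.993, 0.0]
contact_force: [0.6, 0.1, -0.0]
opening: 0.999
grip_force: 0.0
```

```bash
python3 - <<'E'
from h import *
t=camera("top");s=camera("side")
for n in("top","side"): print(n,np.round(proj(n,[.5308,-.407,.079]),1))
cv2.imwrite("pics/p4.png",np.hstack([cv2.resize(t[150:230,410:490],(399,399),interpolation=cv2.INTER_CUBIC),cv2.resize(s[70:150,290:370],(399,399),interpolation=cv2.INTER_CUBIC)])[:,:,::-1])
E
```

```text
top [460.  189.3]
side [329.6 101.9]
```

View pics/p4.png

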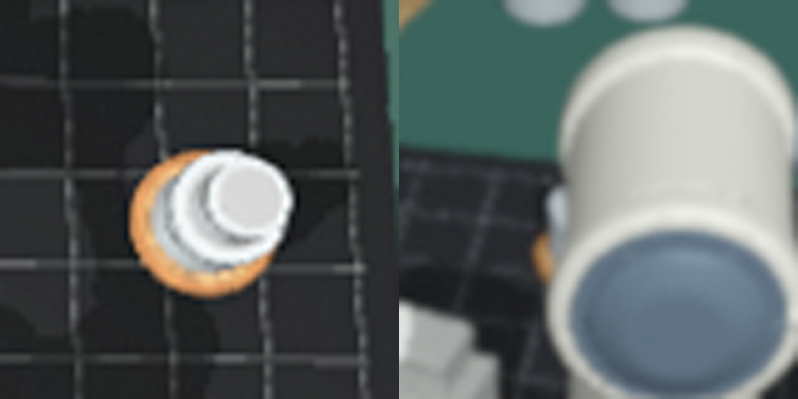

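The small tin's lid is at (250,199) in the top crop, which is within 1 mm of the round stand's axis. Now the reel, gripped on both flanges.

{"op": "arm_command", "data": {"targets": [-0.03,0,-0.4,0,0,0,0,0,-0.4,0,0,0,0,0,0,0,0,0,0,0,0,0,0,0,0,0,0,0,0,0]}}

```text
clock: 38.67
tcp_pos: [0.4447, 0.0836, 0.0259]
eef_rot: [-0.0, 0.117, 0.993, -0.0]
contact_force: [1.0, 0.1, 1.0]
opening: 0.997
grip_force: 0.0
```

{"op": "arm_command", "data": {"targets": [0,0,0,0,0,0,0,0,0,0,0,0]}}

```text
clock: 38.83
tcp_pos: [0.4451, 0.0836, 0.0266]
eef_rot: [0.0, 0.117, 0.993, 0.0]
contact_force: [0.9, -1.2, 0.3]
opening: 1.001
grip_force: 0.0
```

{"op": "arm_command", "data": {"targets": [0,0,-0.06,0,0,0,0,0,0,0,0,0]}}

```text
clock: 39.0
tcp_pos: [0.4449, 0.0836, 0.0247]
eef_rot: [0.0, 0.117, 0.993, -0.0]
contact_force: [0.1, -0.3, -0.0]
opening: 0.999
grip_force: 0.0
```

{"op": "arm_command", "data": {"targets": [0,0,0,0,0,0,0,0,0,0,0,0,0,0,0,0,0,0,0,0,0,0,0,0,0,0,0,0,0,0], "gripper": -0.4, "force": 20}}

```text
clock: 39.42
tcp_pos: [0.445, 0.0835, 0.025]
eef_rot: [0.0, 0.117, 0.993, 0.0]
contact_force: [0.2, 0.8, 0.4]
opening: 0.358
grip_force: 19.8
```

{"op": "arm_command", "data": {"targets": [0,0,0,0,0,0,0,0,0,0,0,0]}}

```text
clock: 39.58
tcp_pos: [0.445, 0.0836, 0.0249]
eef_rot: [0.0, 0.117, 0.993, 0.0]
contact_force: [-1.1, -0.6, 1.0]
opening: 0.361
grip_force: 19.8
```

{"op": "arm_command", "data": {"targets": [0,0,0.2,0,0,0,0,0,0.6,0,0,0,0,0,1,0,0,0,0,0,1,0,0,0,0,0,1,0,0,0]}}

```text
clock: 40.0
tcp_pos: [0.4446, 0.0836, 0.1208]
eef_rot: [-0.0, 0.117, 0.993, -0.0]
contact_force: [-0.4, -0.1, -0.6]
opening: 0.354
grip_force: 19.9
```

{"op": "arm_command", "data": {"targets": [0,0,1,0,0,0,0,0,0.4,0,0,0,0.08,-0.49,0,0,0,0,0.17,-0.98,0,0,0,0,0.17,-0.98,0,0,0,0]}}

```text
clock: 40.42
tcp_pos: [0.4554, 0.0221, 0.1545]
eef_rot: [0.0, 0.116, 0.993, 0.0]
contact_force: [-0.2, -0.5, 0.2]
opening: 0.36
grip_force: 19.9
```

{"op": "arm_command", "data": {"targets": [0.17,-0.98,0,0,0,0,0.17,-0.98,0,0,0,0,0.17,-0.98,0,0,0,0,0.17,-0.98,0,0,0,0,0.17,-0.98,0,0,0,0]}}

```text
clock: 40.83
tcp_pos: [0.4764, -0.1014, 0.154]
eef_rot: [-0.0, 0.117, 0.993, 0.0]
contact_force: [0.7, 0.7, -0.6]
opening: 0.358
grip_force: 19.9
```

{"op": "arm_command", "data": {"targets": [0.17,-0.98,0,0,0,0,0.17,-0.98,0,0,0,0,0.17,-0.98,0,0,0,0,0.17,-0.98,0,0,0,0,0.17,-0.98,0,0,0,0]}}

```text
clock: 41.25
tcp_pos: [0.4977, -0.2238, 0.1538]
eef_rot: [-0.001, 0.117, 0.993, 0.0]
contact_force: [0.5, 1.2, 0.4]
opening: 0.36
grip_force: 19.9
```

{"op": "arm_command", "data": {"targets": [0.17,-0.98,0,0,0,0,0.17,-0.98,0,0,0,0,0.17,-0.98,0,0,0,0,0.17,-0.98,0,0,0,0,0.17,-0.98,0,0,0,0]}}

```text
clock: 41.67
tcp_pos: [0.519, -0.3463, 0.1537]
eef_rot: [-0.001, 0.117, 0.993, 0.0]
contact_force: [0.3, 0.5, -1.0]
opening: 0.356
grip_force: 19.9
```

{"op": "arm_command", "data": {"targets": [0.17,-0.98,0,0,0,0,0.17,-0.98,0,0,0,0,0.08,-0.49,0,0,0,0,0,0,0,0,0,0,0,0,0,0,0,0]}}

```text
clock: 42.08
tcp_pos: [0.5293, -0.4065, 0.1533]
eef_rot: [-0.001, 0.118, 0.993, 0.001]
contact_force: [-0.7, 0.7, -0.3]
opening: 0.357
grip_force: 19.9
```

{"op": "arm_command", "data": {"targets": [0,0,0,0,0,0,0,0,0,0,0,0,0,0,0,0,0,0,0,0,0,0,0,0,0,0,0,0,0,0]}}

```text
clock: 42.5
tcp_pos: [0.5298, -0.4059, 0.1552]
eef_rot: [0.0, 0.117, 0.993, -0.0]
contact_force: [-1.2, 0.2, -0.5]
opening: 0.354
grip_force: 19.9
```

{"op": "arm_command", "data": {"targets": [0.02,-0.02,-0.4,0,0,0,0,0,-0.8,0,0,0,0,0,-0.4,0,0,0,0,0,-0.2,0,0,0,0,0,0,0,0,0]}}

```text
clock: 42.92
tcp_pos: [0.5293, -0.4062, 0.1071]
eef_rot: [-0.002, 0.117, 0.993, 0.001]
contact_force: [-0.3, 0.7, -0.5]
opening: 0.359
grip_force: 19.9
```

{"op": "arm_command", "data": {"targets": [0,0,0,0,0,0,0,0,0,0,0,0,0,0,0,0,0,0,0,0,0,0,0,0,0,0,0,0,0,0]}}

```text
clock: 43.33
tcp_pos: [0.5304, -0.4071, 0.1106]
eef_rot: [0.0, 0.117, 0.993, -0.0]
contact_force: [-0.1, -0.7, -0.4]
opening: 0.358
grip_force: 19.9
```

{"op": "arm_command", "data": {"targets": [0,0.02,-0.15,0,0,0,0,0,-0.12,0,0,0,0,0,-0.06,0,0,0,0,0,-0.03,0,0,0,0,0,0,0,0,0]}}

```text
clock: 43.75
tcp_pos: [0.5302, -0.4063, 0.101]
eef_rot: [0.0, 0.117, 0.993, 0.0]
contact_force: [-0.4, 0.9, 1.6]
opening: 0.359
grip_force: 20.1
```

{"op": "arm_command", "data": {"targets": [0,0,-0.02,0,0,0,0,0,0,0,0,0,0,0,0,0,0,0,0,0,0,0,0,0]}}

```text
clock: 44.08
tcp_pos: [0.5303, -0.4064, 0.101]
eef_rot: [0.0, 0.117, 0.993, -0.0]
contact_force: [-1.7, 1.8, 5.1]
opening: 0.357
grip_force: 20.3
```

{"op": "arm_command", "data": {"targets": [0,0,0,0,0,0,0,0,0,0,0,0,0,0,0,0,0,0,0,0,0,0,0,0,0,0,0,0,0,0], "gripper": 1}}

```text
clock: 44.5
tcp_pos: [0.5301, -0.4064, 0.0998]
eef_rot: [-0.0, 0.117, 0.993, 0.0]
contact_force: [0.5, -0.7, -0.2]
opening: 0.997
grip_force: 0.0
```

{"op": "arm_command", "data": {"targets": [0,0,0.3,0,0,0,0,0,0.8,0,0,0,0,0,1,0,0,0,0,0,1,0,0,0,0,0,1,0,0,0]}}

```text
clock: 44.92
tcp_pos: [0.53, -0.4063, 0.2044]
eef_rot: [0.0, 0.117, 0.993, -0.0]
contact_force: [0.8, -0.1, 0.5]
opening: 1.0
grip_force: 0.0
```

{"op": "arm_command", "data": {"targets": [-0.5,0.8,0,0,0,0,-0.5,0.8,0,0,0,0,-0.5,0.8,0,0,0,0,-0.5,0.8,0,0,0,0,-0.5,0.8,0,0,0,0]}}

```text
clock: 45.33
tcp_pos: [0.467, -0.3056, 0.2034]
eef_rot: [0.0, 0.117, 0.993, -0.0]
contact_force: [0.4, 0.4, 0.0]
opening: 1.001
grip_force: 0.0
```

{"op": "arm_command", "data": {"targets": [0,1,0,0,0,0,0,1,0,0,0,0,0,1,0,0,0,0,0,1,0,0,0,0,0,1,0,0,0,0]}}

```text
clock: 45.75
tcp_pos: [0.4675, -0.1804, 0.2036]
eef_rot: [0.001, 0.117, 0.993, -0.0]
contact_force: [-0.4, -0.4, -0.0]
opening: 1.0
grip_force: 0.0
```

{"op": "arm_command", "data": {"targets": [0,1,0,0,0,0,0,1,0,0,0,0,0,1,0,0,0,0,0,0.5,0,0,0,0,0,0,0,0,0,0]}}

```text
clock: 46.17
tcp_pos: [0.4678, -0.0916, 0.2039]
eef_rot: [0.001, 0.116, 0.993, 0.0]
contact_force: [0.3, 0.7, 0.7]
opening: 1.001
grip_force: 0.0
```

```bash
python3 - <<'E'
from h import *
t=camera("top");s=camera("side")
print(np.round(proj("top",[.5308,-.407,.117]),1),np.round(proj("side",[.5308,-.407,.117]),1))
cv2.imwrite("pics/p5.png",np.hstack([cv2.resize(t[120:230,360:490],(472,399),interpolation=cv2.INTER_CUBIC),cv2.resize(s[70:190,240:370],(327,302),interpolation=cv2.INTER_CUBIC)[np.minimum(np.arange(399),301)]])[:,:,::-1])
w=lambda n,f,c,z,r:circ(blob(t,f,c,r,z,"top")[1])[0]
print("mug",w(0,lambda i:(i[...,2]-i[...,0]>40),(232,155),.088,24),"tape",w(0,lambda i:(i[...,0]-i[...,2]>90),(172,190),.035,14))
E
```

```text
[465.5 186.3] [330.1  91.9]
mug [622.9 228.5] tape [530.3 405.8]
```

View pics/p5.png

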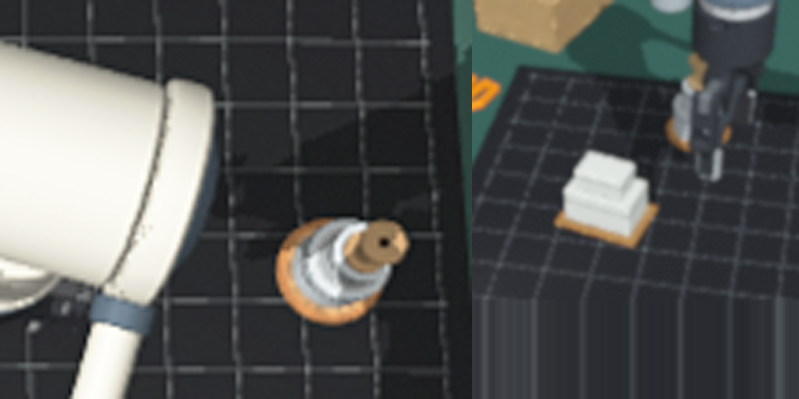

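All five pieces stand centred: the reel's hole projects within 0.2 px of the round stand's axis, the cases are square, and the arm is clear. The mug was never approached, and the tape reads the same as before. I'm handing in.

```bash
python3 -c "
from cell import *
print(job_done())"
```

```text
the job is handed in; nothing more can be done
None
```

I handed the job in at about 46 s with both piles built in the order asked, each piece within about 2 mm of centre by camera and the cases square; one early grip on the big case slipped (wrist force about 50 N) and was redone, and the arm never went near the mug or the tape measure.

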